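Book a batch of printed spool bushes into stock

TASK

The batch of spool bushes on the print sheet is finished: take every bush off and thread it onto the stock spindle, the widest at the bottom and each one smaller than the one beneath it, lying flat. Once they are all on, book the batch in on the tally counter, whose pointer stands at zero: press its lever fully down and let it spring back up once for each bush on the spindle, no more and no fewer. Leave the bottle, the tip cleaner and the yellow carton where they stand.

Things in the scene. Friction and masses are not known exactly. Their poses are not given: they have to be found in the camera images.
- bush66_mid (a point): Point at the centre of the green printed spool bush (in its bore, half-way up): a flat plastic ring 66 mm across, 9 mm thick, with a 15 mm bore through its middle and blind round lightening marks on both faces; about 28 g. z is its axis; either face may be up. In some batches it was not printed and is absent (None).
- bush60_mid (a point): Point at the centre of the orange printed spool bush (in its bore, half-way up): a flat plastic ring 60 mm across, 9 mm thick, with a 15 mm bore through its middle and blind round lightening marks on both faces; about 25 g. z is its axis; either face may be up.
- bush54_mid (a point): Point at the centre of the blue printed spool bush (in its bore, half-way up): a flat plastic ring 54 mm across, 9 mm thick, with a 15 mm bore through its middle and blind round lightening marks on both faces; about 22 g. z is its axis; either face may be up. In some batches it was not printed and is absent (None).
- bush48_mid (a point): Point at the centre of the yellow printed spool bush (in its bore, half-way up): a flat plastic ring 48 mm across, 9 mm thick, with a 15 mm bore through its middle and blind round lightening marks on both faces; about 20 g. z is its axis; either face may be up.
- bush42_mid (a point): Point at the centre of the red printed spool bush (in its bore, half-way up): a flat plastic ring 42 mm across, 9 mm thick, with a 15 mm bore through its middle and blind round lightening marks on both faces; about 18 g. z is its axis; either face may be up. In some batches it was not printed and is absent (None).
- bush36_mid (a point): Point at the centre of the white printed spool bush (in its bore, half-way up): a flat plastic ring 36 mm across, 9 mm thick, with a 15 mm bore through its middle and blind round lightening marks on both faces; about 16 g. z is its axis; either face may be up.
- sheet: The brown-black spring-steel print sheet the batch was printed on, lying flat on the bench: 241 mm (its x) by 254 mm (its y), 2 mm thick, fixed. Origin: centre of its underside. The bushes lie loose on it, about 85 to 110 mm apart.
- spindle_seat (a point): Stock spindle, fixed to the bench: a dark steel foot 84 mm across and 12 mm high carries an upright steel rod 10 mm in diameter. This point lies on the rod's axis on the top face of the foot, where the lowest bush rests; z is up along the rod.
- spindle_tip (a point): The domed top end of the stock spindle's rod, on its axis, 66 mm above the foot's top face. Six bushes stack 54 mm high. The uppermost 6 mm of the rod taper.
- counter: Lever tally counter, bolted to the bench: blue die-cast case 72 (x) by 56 (y) by 66 mm on a 6 mm foot plate, with a round dial on top under a clear lens, its highest point 82 mm above the bench. Origin: centre of the case's underside at bench level; its lever sticks out of its front, which looks to its own -x.
- lever_pad (a point): Centre of the upper face of the counter lever's thumb pad (black with a grey inlay, 26 mm by 32 mm, 6 mm thick), 68 mm in front of the lever's level pivot, which lies along the counter's y at 42 mm above the bench. Moves with the lever: the pad stands about 65 mm above the bench at rest and 31 mm when fully down.
- lever (a joint): Angle of the sprung counter lever in rad: 0 at rest (pad up), 0.50 fully down against its stop. It needs about 3.5 N at the pad to start and 6 N at the bottom, and springs back when let go.
- tally (a joint): Angle of the counter's black dial pointer in rad, 0 at the start (pointing at the wide red mark). Each full press of the lever ratchets it on by one of the dial's ten marks, 0.628 rad, clockwise from above; letting the lever up again does not turn it back, and a press stopped short does not count (the next full press takes the pointer to that same mark). It cannot be turned back.
- dial (a point): Centre of the top of the counter's clear lens, 82 mm above the bench.
- bottle: Bystander: clear water bottle with a blue cap, 64 mm across, 210 mm high. Origin: centre of its underside.
- tip_cleaner: Bystander: dark steel pot filled with brass wool for cleaning soldering tips, 74 mm across, about 55 mm high. Origin: centre of its underside.
- fuse_box: Bystander: small yellow carton, 42 by 68 by 26 mm. Origin: centre of its underside.
There are look-alikes about, which are no part of the job. Leave any pink or white look-alike of the part that bears bush60_mid alone.

How it is judged:
On the way, in this order (a step that is already met when the one before it is completed fails the run):
1. every bush of the batch is on the spindle, flat and in size order with the widest at the bottom, and the counter has not been pressed yet (horizontal distance between each of bush66_mid, bush60_mid, bush54_mid, bush48_mid, bush42_mid, bush36_mid and spindle_seat below 0.006 m and z of bush66_mid in the frame of spindle_seat between 0.002 and 0.056 m and angle between the z axis of each of bush66_mid, bush60_mid, bush54_mid, bush48_mid, bush42_mid, bush36_mid and the z axis of spindle_seat, either way round below 0.15 rad and z of bush60_mid in the frame of spindle_seat between 0.002 and 0.056 m and z of bush54_mid in the frame of spindle_seat between 0.002 and 0.056 m and z of bush48_mid in the frame of spindle_seat between 0.002 and 0.056 m and z of bush42_mid in the frame of spindle_seat between 0.002 and 0.056 m and z of bush36_mid in the frame of spindle_seat between 0.002 and 0.056 m and ((angle between bush66_mid's own z axis and vertical below 1.5 rad and z of bush60_mid in the frame of bush66_mid above 0.006 m) or (angle between bush66_mid's own z axis and vertical above 1.5 rad and z of bush60_mid in the frame of bush66_mid below -0.006 m)) and ((angle between bush60_mid's own z axis and vertical below 1.5 rad and z of bush54_mid in the frame of bush60_mid above 0.006 m) or (angle between bush60_mid's own z axis and vertical above 1.5 rad and z of bush54_mid in the frame of bush60_mid below -0.006 m)) and ((angle between bush54_mid's own z axis and vertical below 1.5 rad and z of bush48_mid in the frame of bush54_mid above 0.006 m) or (angle between bush54_mid's own z axis and vertical above 1.5 rad and z of bush48_mid in the frame of bush54_mid below -0.006 m)) and ((angle between bush60_mid's own z axis and vertical below 1.5 rad and z of bush48_mid in the frame of bush60_mid above 0.006 m) or (angle between bush60_mid's own z axis and vertical above 1.5 rad and z of bush48_mid in the frame of bush60_mid below -0.006 m)) and ((angle between bush48_mid's own z axis and vertical below 1.5 rad and z of bush42_mid in the frame of bush48_mid above 0.006 m) or (angle between bush48_mid's own z axis and vertical above 1.5 rad and z of bush42_mid in the frame of bush48_mid below -0.006 m)) and ((angle between bush42_mid's own z axis and vertical below 1.5 rad and z of bush36_mid in the frame of bush42_mid above 0.006 m) or (angle between bush42_mid's own z axis and vertical above 1.5 rad and z of bush36_mid in the frame of bush42_mid below -0.006 m)) and ((angle between bush48_mid's own z axis and vertical below 1.5 rad and z of bush36_mid in the frame of bush48_mid above 0.006 m) or (angle between bush48_mid's own z axis and vertical above 1.5 rad and z of bush36_mid in the frame of bush48_mid below -0.006 m)) and value of joint tally below 0.2 rad), for 0.3 s.
2. the counter has been pressed fully once for each bush and its lever is up again (((height (world z) of each of bush66_mid, bush54_mid below -5 m and value of joint tally between 2.3132 and 2.7132 rad) or (height (world z) of each of bush66_mid, bush42_mid below -5 m and value of joint tally between 2.3132 and 2.7132 rad) or (height (world z) of bush66_mid below -5 m and (height (world z) of bush54_mid above -5 m or height (world z) of spindle_seat above 50 m) and (height (world z) of bush42_mid above -5 m or height (world z) of spindle_seat above 50 m) and value of joint tally between 2.9415 and 3.3415 rad) or (height (world z) of each of bush54_mid, bush42_mid below -5 m and value of joint tally between 2.3132 and 2.7132 rad) or ((height (world z) of bush66_mid above -5 m or height (world z) of spindle_seat above 50 m) and height (world z) of bush54_mid below -5 m and (height (world z) of bush42_mid above -5 m or height (world z) of spindle_seat above 50 m) and value of joint tally between 2.9415 and 3.3415 rad) or ((height (world z) of bush66_mid above -5 m or height (world z) of spindle_seat above 50 m) and (height (world z) of bush54_mid above -5 m or height (world z) of spindle_seat above 50 m) and height (world z) of bush42_mid below -5 m and value of joint tally between 2.9415 and 3.3415 rad) or ((height (world z) of bush66_mid above -5 m or height (world z) of spindle_seat above 50 m) and (height (world z) of bush54_mid above -5 m or height (world z) of spindle_seat above 50 m) and (height (world z) of bush42_mid above -5 m or height (world z) of spindle_seat above 50 m) and value of joint tally between 3.5698 and 3.9698 rad)) and value of joint lever below 0.05 rad), for 0.2 s.
At the end, for the whole second after the job is handed in: Every bush present is on the spindle, centred within 6 mm, flat within 0.15 rad, each smaller one above every wider one; the tally pointer stands 0.628 rad times the number of bushes from zero, within 0.2 rad; the lever is up (under 0.05 rad) (all of step 2 and horizontal distance between each of bush66_mid, bush60_mid, bush54_mid, bush48_mid, bush42_mid, bush36_mid and spindle_seat below 0.006 m and z of bush66_mid in the frame of spindle_seat between 0.002 and 0.056 m and angle between the z axis of each of bush66_mid, bush60_mid, bush54_mid, bush48_mid, bush42_mid, bush36_mid and the z axis of spindle_seat, either way round below 0.15 rad and z of bush60_mid in the frame of spindle_seat between 0.002 and 0.056 m and z of bush54_mid in the frame of spindle_seat between 0.002 and 0.056 m and z of bush48_mid in the frame of spindle_seat between 0.002 and 0.056 m and z of bush42_mid in the frame of spindle_seat between 0.002 and 0.056 m and z of bush36_mid in the frame of spindle_seat between 0.002 and 0.056 m and ((angle between bush66_mid's own z axis and vertical below 1.5 rad and z of bush60_mid in the frame of bush66_mid above 0.006 m) or (angle between bush66_mid's own z axis and vertical above 1.5 rad and z of bush60_mid in the frame of bush66_mid below -0.006 m)) and ((angle between bush60_mid's own z axis and vertical below 1.5 rad and z of bush54_mid in the frame of bush60_mid above 0.006 m) or (angle between bush60_mid's own z axis and vertical above 1.5 rad and z of bush54_mid in the frame of bush60_mid below -0.006 m)) and ((angle between bush54_mid's own z axis and vertical below 1.5 rad and z of bush48_mid in the frame of bush54_mid above 0.006 m) or (angle between bush54_mid's own z axis and vertical above 1.5 rad and z of bush48_mid in the frame of bush54_mid below -0.006 m)) and ((angle between bush60_mid's own z axis and vertical below 1.5 rad and z of bush48_mid in the frame of bush60_mid above 0.006 m) or (angle between bush60_mid's own z axis and vertical above 1.5 rad and z of bush48_mid in the frame of bush60_mid below -0.006 m)) and ((angle between bush48_mid's own z axis and vertical below 1.5 rad and z of bush42_mid in the frame of bush48_mid above 0.006 m) or (angle between bush48_mid's own z axis and vertical above 1.5 rad and z of bush42_mid in the frame of bush48_mid below -0.006 m)) and ((angle between bush42_mid's own z axis and vertical below 1.5 rad and z of bush36_mid in the frame of bush42_mid above 0.006 m) or (angle between bush42_mid's own z axis and vertical above 1.5 rad and z of bush36_mid in the frame of bush42_mid below -0.006 m)) and ((angle between bush48_mid's own z axis and vertical below 1.5 rad and z of bush36_mid in the frame of bush48_mid above 0.006 m) or (angle between bush48_mid's own z axis and vertical above 1.5 rad and z of bush36_mid in the frame of bush48_mid below -0.006 m))); the robot touches nothing.
It fails at once if the bottle is shifted by more than 20 mm (distance of bottle from where it was at the start of the episode above 0.02 m).
It fails at once if the tip cleaner is shifted by more than 20 mm (distance of tip_cleaner from where it was at the start of the episode above 0.02 m).
It fails at once if the yellow carton is shifted by more than 20 mm (distance of fuse_box from where it was at the start of the episode above 0.02 m).
Of bush66, bush54, bush42 only 1 to 3 are there at a start; the rules pass over those that are not, and their reading is None.
At some moment in a run one of bush66, bush60, bush54, bush48, bush42, bush36 may be knocked a few centimetres aside while the robot is not near it.
Once in a run the grip may slacken for a moment while it holds something.
It also fails if it takes over 210 s, if anything falls off the work surface, if the arm or the gripper's body presses on something with over 40 N, if the wrist force passes 120 N, or if a joint passes its speed limit or range.

ROBOT

A 6-joint arm with a two-finger parallel gripper is mounted at the origin on the work surface. World frame = base frame: x ahead of the robot, y to its left, z up, the work surface at z = 0. Lengths are in m, angles in rad, forces in N, time in s.
With the tool pointing down it reaches from about 0.35 to 0.975 m from the base axis. Payload 17.4 kg.
Tool frame: the origin (TCP) lies at the centre of the arm's flange, where the gripper is bolted on; the fingertips stand 173 mm ahead of it and the grasp point (between the pads) lies 155 mm ahead of it (manip.grip_point_offset is the distance from the TCP to the grasp point, in m); z points along the fingers, y is the line along which they close (so a half turn about z gives the same grasp; the last joint's range is limited). The gripper opens to 85 mm and grips with 20 to 120 N. Pads are 22 mm wide; open, the fingers measure 114 mm over their backs; the gripper's body (76 mm by 85 mm) begins 54 mm behind the grasp point. The pads swing forward as they close: fully open they stand 13 mm farther back than shut.
Start: joints at [-1.347, 0.116, 1.442, -0, 1.584, -0.038], TCP at [0.175, -0.652, 0.405] pointing down, gripper open.
Joint ranges: [-2.83, 2.83], [-0.83, 2.19], [0.07, 2.5], [-1.14, 4.28], [0.01, 3], [-2.97, 2.97]. Speed limits (rad/s): [1.89, 1.89, 2.22, 3.14, 3.14, 3.14].

INTERFACE

Orientations are given as [roll, pitch, yaw] about the fixed x, y, z axes, in that order (R = Rz(yaw) Ry(pitch) Rx(roll)).
In Python, from bench import manip gives the robot as it stands.
- The arm moves only by the tool servo_tool, never from a script. Its argument "rows" is a list of rows, each a list of 3 entries, a list of its own where there are three numbers: the turn, a rotation vector about the tool's x, y, z in degrees, then the shift along the tool's x, y, z in cm, then the gripper's target within -1 to 1 (fully open at 1, half-way at 0, shut at -1). A call has 1 to 20 rows; each row is the pose to reach, as a shift and turn from the pose commanded when the call began, along the tool's axes at that moment; what a row does not reach only later rows make up. A row lasts 1/8 s, in which the tool goes at most 62.5 mm and 10.7 degrees, less where a joint would pass 70% of its speed; a pose out of reach is approached as far as the arm can. A call with a gripper value outside its range is refused whole. The fingers move at their own pace and stop on an object; "squeeze" is the grip in N (left out, the last holds). Time passes only in rows, so rows that repeat a pose let the fingers close. It gives the time, the measured TCP pose, the force, the opening and the grip force at its end, in the units of the state.
- manip.get_obs(): the state, without advancing time (a new reading comes with each control period).
- manip.capture(name): name is "scene" or "top" or "wrist"; returns a dict with "pixels" (384x512x3 uint8, blue, green, red), "fx", "fy", "cx", "cy" (pixels), "dist_coeffs" ([k1, k2, p1, p2, k3] as OpenCV has them; the pictures are not rectified), "R" (3x3) and "t" (3): a world point X has camera coordinates R X + t; the wrist camera has in their place "hand_eye" (4x4, takes a point from camera to tool coordinates, whose origin is the TCP and whose axes are the flange's). Camera axes: x right, y down, z forward; pixel columns grow to the right and rows downward; lengths in m; the calibration is good to about 2 mm. A picture is of the moment at which its call begins: read the wrist's pose just before it. There is no depth.
- manip.sign_off(): hands the job in; it is judged then, once.
The state is a dict: "t": time; "joint_positions": joint angles; "qd": joint speeds; "effort": joint torques, N m; "tcp_pos": TCP position; "eef_rot": TCP orientation; "contact_force": force on the tool from outside, world axes, zero at the start; "torque": the same for the moment, N m; "finger_gap": finger opening in m; "finger_force": force on a finger pad.
Only numpy, scipy, OpenCV 4.12 (cv2) and the standard library are available. Lean on these libraries where they do the work, as an engineer would, in place of code of your own. Each camera call takes 0.05 s, during which the arm holds its last target. There are 200 camera calls.

## Working session

There is one attempt and no reset: what is moved stays moved. The work goes in short steps, Python scripts to look and compute and a tool call to move; the robot and the scene stay as the last step left them, time stands still between calls to the robot, and variables do not carry over. Pictures are saved under pics/ and viewed, at most 14 in all, crops included, and the job is handed in when it is done.

Besides the shell and the picture viewer there is one more tool, called in YAML: its name, and indented under it one key for each argument. servo_tool: Moves the arm, as the interface text tells. Its arguments: {"type":"object","properties":{"rows":{"type":"array","items":{"type":"array"}},"squeeze":{"type":"number"}},"required":["rows"]}

```bash
ls; mkdir -p pics; python3 - <<'E'
from bench import manip
import cv2,numpy as np
o=manip.get_obs();print(o)
print(manip.grip_point_offset)
for n in("scene","top","wrist"):
    c=manip.capture(n);cv2.imwrite(f"pics/{n}0.png",c["pixels"])
    print(n,{k:np.round(v,4).tolist() if not np.isscalar(v) else v for k,v in c.items() if k!="pixels"})
E
```

```text
pics
{'t': 0.0, 'joint_positions': array([-1.34677266e+00,  1.16490038e-01,  1.44221983e+00,  1.38081680e-05,
        1.58399501e+00, -3.78239894e-02]), 'qd': array([-0.00093438, -0.00021476,  0.00068024, -0.00193435, -0.00035457,
       -0.00107772]), 'effort': array([-4.57533431e-03, -7.31984425e+01, -6.32494068e+01, -2.80506392e-04,
        6.30341689e-03,  1.04229849e-05]), 'tcp_pos': array([ 0.17471616, -0.65201757,  0.40398754]), 'eef_rot': array([-3.14048175e+00, -5.58560263e-05,  2.61847800e-01]), 'contact_force': array([ 0.02528899,  0.51354896, -0.57140736]), 'torque': array([-0.02310208,  0.01036829, -0.03343995]), 'finger_force': 0.0, 'finger_gap': 0.08510483575570628}
0.1547
scene {'fx': 394.2666126504421, 'fy': 394.2666126504421, 'cx': 255.5836591910156, 'cy': 193.36093496288814, 'dist_coeffs': [0.0481, 0.0, 0.0, 0.0, 0.0], 'R': [[0.4642, 0.8858, -0.0011], [0.6966, -0.3658, -0.6172], [-0.547, 0.2857, -0.7868]], 't': [-0.384, -0.3684, 1.2912]}
top {'fx': 479.38667155845394, 'fy': 479.38667155845394, 'cx': 250.9655227189979, 'cy': 188.84200720368946, 'dist_coeffs': [-0.2019, 0.0, 0.0, 0.0, 0.0], 'R': [[-0.0175, -0.9998, 0.002], [-0.9962, 0.0172, -0.0857], [0.0857, -0.0035, -0.9963]], 't': [0.1307, 0.6329, 1.475]}
wrist {'fx': 279.80371322684414, 'fy': 279.80371322684414, 'cx': 260.7816013849384, 'cy': 189.968000841803, 'dist_coeffs': [-0.0356, 0.0, 0.0, 0.0, 0.0], 'hand_eye': [[-0.0001, -0.953, -0.3031, 0.0767], [1.0, 0.0003, -0.0012, -0.001], [0.0012, -0.3031, 0.953, 0.0304], [0.0, 0.0, 0.0, 1.0]]}
```

View pics/top0.png

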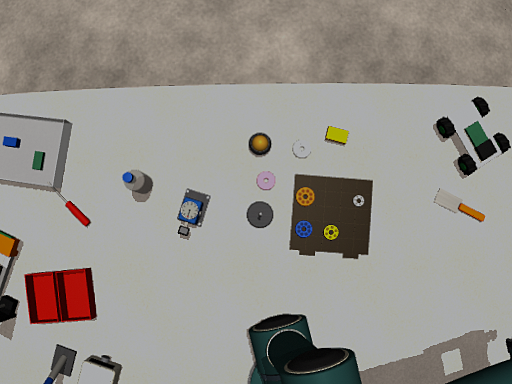

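View pics/scene0.png

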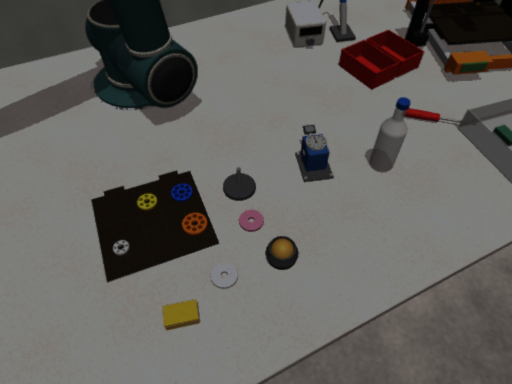

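The top view shows the dark sheet with four bushes: orange (305,196), blue (304,229), yellow (331,232) and white (358,200). The spindle is at (260,214) and the counter at (190,210). Off the sheet there are a pink ring at (265,180) and a white ring at (302,148), both look-alikes to leave alone. Green and red seem to be absent.

```bash
cat > h.py <<'E'
from bench import manip
import cv2,numpy as np
from scipy.spatial.transform import Rotation as Ro
def pose():
    o=manip.get_obs();R=Ro.from_euler('xyz',o['eef_rot']).as_matrix();return o,R,np.array(o['tcp_pos'])
def ext(c,R,p):
    if 'R' in c: Rc=np.array(c['R']);return Rc.T,-Rc.T@np.array(c['t'])
    H=np.array(c['hand_eye']);return R@H[:3,:3],R@H[:3,3]+p
def K(c): return np.array([[c['fx'],0,c['cx']],[0,c['fy'],c['cy']],[0,0,1]])
def ray(c,E,uv,z):
    q=cv2.undistortPoints(np.array([[uv]],float),K(c),np.array(c['dist_coeffs']))[0,0]
    d=E[0]@np.array([q[0],q[1],1]);return E[1]+d*(z-E[1][2])/d[2]
def proj(c,E,X):
    return cv2.projectPoints(np.array([E[0].T@(np.array(X)-E[1])]),np.zeros(3),np.zeros(3),K(c),np.array(c['dist_coeffs']))[0][0,0]
def totool(R,p,X): return R.T@(np.array(X)-p)*100   # cm along tool axes
COL=dict(orange=((5,150,100),(15,255,255)),blue=((105,150,80),(125,255,255)),yellow=((24,150,100),(34,255,255)),white=((0,0,150),(180,40,255)))
def mask(img,n): 
    m=cv2.inRange(cv2.cvtColor(img,cv2.COLOR_BGR2HSV),*map(np.array,COL[n]));return m
def blobs(m,lo):
    cs,_=cv2.findContours(m,cv2.RETR_EXTERNAL,cv2.CHAIN_APPROX_NONE)
    return [(cv2.contourArea(c),cv2.fitEllipse(c)) for c in cs if len(c)>5 and cv2.contourArea(c)>lo]
E
python3 - <<'E'
from h import *
c=manip.capture("top");im=c['pixels'];E=ext(c,None,None)
for n in COL:
    for a,e in blobs(mask(im,n)[120:265,180:380],40):
        u=np.array(e[0])+[180,120];print(n,a,np.round(u,1),np.round(e[1],1),np.round(ray(c,E,u,.011),4))
for n,u,z in (("foot",(260,214),.012),("counter",(190,210),.082),("pad",(184,230),.065),("pink",(265,180),.009),("bottle",(131,178),.21),('cleaner',(260,144),.055)): print(n,np.round(ray(c,E,u,z),3))
cv2.imwrite("pics/topc.png",cv2.resize(im[120:265,175:385],None,fx=3.8,fy=3.8,interpolation=cv2.INTER_CUBIC))
E
```

```text
blue 201.5 [303.2 228.5] [15.8 16.4] [ 0.5079 -0.0432  0.011 ]
blue 50.0 [192.  203.1] [ 8.8 17.9] [0.5944 0.3073 0.011 ]
yellow 156.5 [330.7 231.8] [14.1 14.3] [ 0.4956 -0.1306  0.011 ]
yellow 223.0 [336.9 134.1] [13.4 23.7] [ 0.8091 -0.1612  0.011 ]
white 69.5 [188.8 210. ] [12.8 14.6] [0.5728 0.3175 0.011 ]
white 27583.5 [282.9 191.6] [171.3 228.3] [0.626  0.0186 0.011 ]
foot [0.556 0.093 0.012]
counter [0.57  0.305 0.082]
pad [0.51  0.326 0.065]
pink [0.664 0.075 0.009]
bottle [0.656 0.455 0.21 ]
cleaner [0.772 0.089 0.055]
```

View pics/topc.png

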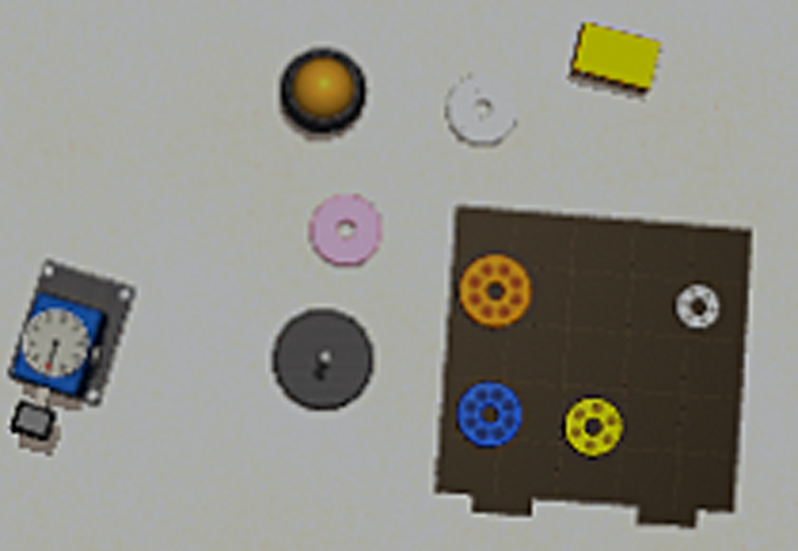

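The crop confirms four bushes with lightening marks on the sheet: orange, blue, yellow and white (at 358,200 in the full picture). The plain pink and white discs off the sheet are the look-alikes. That makes four presses. I'll start with orange.

```bash
python3 - <<'E'
from h import *
c=manip.capture("top");E=ext(c,None,None);o,R,p=pose()
for n,u in (("orange",(305.3,196.5)),("white",(358.5,200.3))):
    X=ray(c,E,u,.011);print(n,X.round(3))
    X[2]=.30;print(totool(R,p,X).round(1))
E
```

```text
orange [ 0.609 -0.052  0.011]
[ 57.5 -46.7  10.5]
white [ 0.594 -0.223  0.011]
[ 51.6 -30.6  10.5]
```

servo_tool:
  rows:
    - [[0,0,5],[28,-24,4],1]
    - [[0,0,15],[57.5,-46.7,10.5],1]
    - [[0,0,15],[57.5,-46.7,10.5],1]
    - [[0,0,15],[57.5,-46.7,10.5],1]
    - [[0,0,15],[57.5,-46.7,10.5],1]
    - [[0,0,15],[57.5,-46.7,10.5],1]
    - [[0,0,15],[57.5,-46.7,10.5],1]
    - [[0,0,15],[57.5,-46.7,10.5],1]
    - [[0,0,15],[57.5,-46.7,10.5],1]
    - [[0,0,15],[57.5,-46.7,10.5],1]
    - [[0,0,15],[57.5,-46.7,10.5],1]
    - [[0,0,15],[57.5,-46.7,10.5],1]
    - [[0,0,15],[57.5,-46.7,10.5],1]
    - [[0,0,15],[57.5,-46.7,10.5],1]
    - [[0,0,15],[57.5,-46.7,10.5],1]
  squeeze: 40

```text
t: 2.12
tcp_pos: [0.6088, -0.053, 0.3]
eef_rot: [3.141, -0.0, -0.001]
contact_force: [-0.2, 0.8, -0.1]
finger_gap: 0.085
finger_force: 0.0
```

```bash
cat > w.py <<'E'
from h import *
import sys
def look(n,z=.011,save=None,lo=300):
    o,R,p=pose();c=manip.capture("wrist");E=ext(c,R,p);im=c['pixels']
    if save: cv2.imwrite(f"pics/{save}.png",im)
    for a,e in blobs(mask(im,n),lo):
        if max(e[1])>200: continue
        X=ray(c,E,e[0],z);print(n,int(a),np.round(e[0],1),np.round(e[1],1),X.round(4),'tool cm',totool(R,p,X).round(2))
if __name__=="__main__": look(sys.argv[1],float(sys.argv[2]),sys.argv[3] if len(sys.argv)>3 else None)
E
python3 w.py orange 0.011 w1
```

```text
orange 2919 [257.9 183.9] [60. 62.] [ 0.6092 -0.0492  0.011 ] tool cm [ 0.03 -0.38 28.9 ]
```

View pics/w1.png

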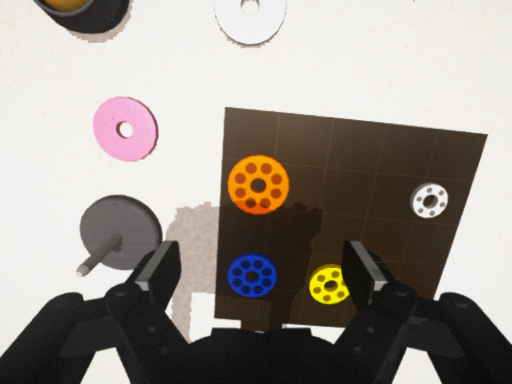

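The wrist view shows orange at (258,184), blue at (252,276), yellow at (331,284), white at (430,200), and the spindle foot at (121,232) with the rod leaning toward (83,270). Next I grasp orange.

servo_tool:
  rows:
    - [[0,0,0],[0.05,-0.38,5],1]
    - [[0,0,0],[0.05,-0.38,10],1]
    - [[0,0,0],[0.05,-0.38,11.5],1]
    - [[0,0,0],[0.05,-0.38,12.5],1]
    - [[0,0,0],[0.05,-0.38,12.9],1]
    - [[0,0,0],[0.05,-0.38,12.9],0]
    - [[0,0,0],[0.05,-0.38,12.9],-0.5]
    - [[0,0,0],[0.05,-0.38,12.9],-1]
    - [[0,0,0],[0.05,-0.38,12.9],-1]
    - [[0,0,0],[0.05,-0.38,12.9],-1]
    - [[0,0,0],[0.05,-0.38,12.9],-1]
  squeeze: 40

```text
t: 3.55
tcp_pos: [0.6101, -0.0483, 0.1726]
eef_rot: [3.141, -0.002, 0.0]
contact_force: [-4.0, 1.0, 9.3]
finger_gap: 0.058
finger_force: 40.7
```

servo_tool:
  rows:
    - [[0,0,0],[0,0,-1],-1]
    - [[0,0,0],[0,0,-4],-1]
    - [[0,0,0],[0,0,-8],-1]
    - [[0,0,0],[0,0,-12.9],-1]
    - [[0,0,0],[0,0,-12.9],-1]
    - [[0,0,0],[0,0,-12.9],-1]

```text
t: 4.3
tcp_pos: [0.6096, -0.0483, 0.2998]
eef_rot: [3.142, -0.0, -0.0]
contact_force: [-0.0, 0.1, -1.4]
finger_gap: 0.058
finger_force: 42.7
```

```bash
python3 w.py orange 0.139 w2; python3 - <<'E'
from h import *
print(manip.get_obs()['tcp_pos'],manip.get_obs()['finger_gap'])
E
```

```text
orange 8718 [260.8 251. ] [101.6 109.3] [ 0.6109 -0.0473  0.139 ] tool cm [ 0.13 -0.09 16.08]
[ 0.60948364 -0.04824017  0.29891843] 0.0579780707092934
```

View pics/w2.png

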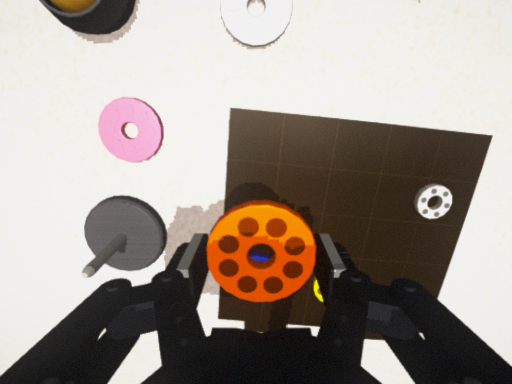

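Orange is held, centred at (261,251) with its bore visible. I'll move so the spindle shows ahead of the held ring.

servo_tool:
  rows:
    - [[0,0,0],[-5,-5,0],-1]
    - [[0,0,0],[-10,-10,0],-1]
    - [[0,0,0],[-14.4,-14.1,0],-1]
    - [[0,0,0],[-14.4,-14.1,0],-1]
    - [[0,0,0],[-14.4,-14.1,0],-1]
    - [[0,0,0],[-14.4,-14.1,0],-1]

```text
t: 5.1
tcp_pos: [0.4665, 0.0921, 0.2994]
eef_rot: [3.141, 0.001, -0.001]
contact_force: [-0.1, 0.0, 0.1]
finger_gap: 0.0577
finger_force: 42.9
```

```bash
python3 - <<'E'
from h import *
o,R,p=pose();c=manip.capture("wrist");im=c['pixels'];print(p)
cv2.imwrite("pics/w3.png",cv2.resize(im[10:170,130:390],None,fx=3,fy=3,interpolation=cv2.INTER_CUBIC))
h=cv2.cvtColor(im,cv2.COLOR_BGR2HSV)
m=cv2.inRange(h,(0,0,45),(180,80,110));
E=ext(c,R,p)
for a,e in blobs(m,800): print(a,np.round(e,1) if 0 else e,ray(c,E,e[0],.012).round(4))
E
```

```text
[0.46647483 0.09208841 0.29935884]
7204.5 ((257.7667236328125, 86.92386627197266), (93.2041244506836, 98.4486083984375), 178.883056640625) [0.5547 0.0957 0.012 ]
1277.5 ((338.7967834472656, 240.69967651367188), (95.22882843017578, 118.7135238647461), 0.0) [0.4063 0.013  0.012 ]
3584.5 ((29.30103302001953, 63.58248519897461), (81.26078033447266, 136.15811157226562), 4.241604804992676) [0.5763 0.2941 0.012 ]
```

View pics/w3.png

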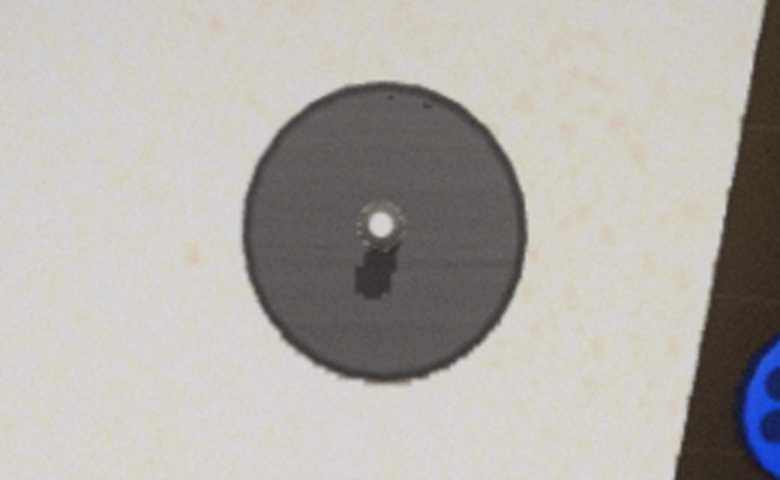

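The crop shows the rod tip at (380,224), which is full-picture (256.7,84.7), near the centre of the foot.

```bash
python3 - <<'E'
from h import *
o,R,p=pose();c=manip.capture("wrist");E=ext(c,R,p)
X=ray(c,E,(256.7,84.7),.077);print(X.round(4),totool(R,p,X).round(2))
E
python3 w.py orange 0.139
```

```text
[0.5531 0.0955 0.077 ] [ 8.67 -0.37 22.22]
orange 8570 [260.7 250.9] [100.1 109. ] [0.4679 0.0929 0.139 ] tool cm [ 0.15 -0.1  16.04]
```

servo_tool:
  rows:
    - [[0,0,0],[4,-0.28,0],-1]
    - [[0,0,0],[8.55,-0.28,0],-1]
    - [[0,0,0],[8.55,-0.28,3],-1]
    - [[0,0,0],[8.55,-0.28,4.2],-1]
    - [[0,0,0],[8.55,-0.28,4.2],-1]
    - [[0,0,0],[8.55,-0.28,4.2],-1]

```text
t: 6.0
tcp_pos: [0.5513, 0.0954, 0.2589]
eef_rot: [-3.141, -0.001, -0.0]
contact_force: [0.2, 0.6, -0.2]
finger_gap: 0.0578
finger_force: 42.9
```

```bash
python3 - <<'E'
from h import *
o,R,p=pose();c=manip.capture("wrist");im=c['pixels'];print(p,o['contact_force'])
cv2.imwrite("pics/w4.png",cv2.resize(im[190:310,190:330],None,fx=4,fy=4,interpolation=cv2.INTER_CUBIC))
E
```

```text
[0.55128082 0.09544072 0.25886478] [ 0.1797145   0.60770953 -0.16137856]
```

View pics/w4.png

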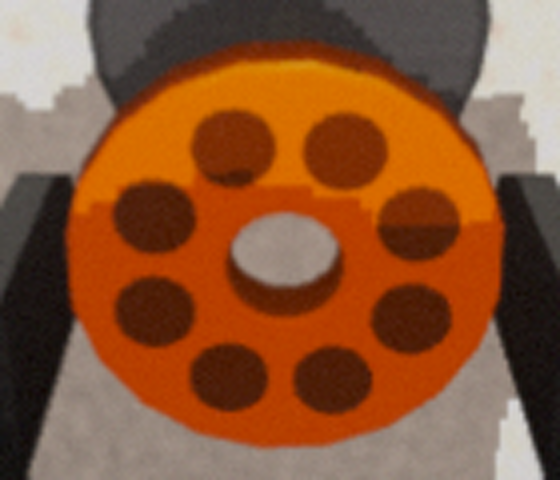

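servo_tool:
  rows:
    - [[0,0,0],[0,0,0.8],-1]
    - [[0,0,0],[0,0,0.8],-1]

```text
t: 6.3
tcp_pos: [0.551, 0.0955, 0.2492]
eef_rot: [3.142, 0.001, 0.0]
contact_force: [0.2, 0.6, -0.7]
finger_gap: 0.0576
finger_force: 42.9
```

```bash
python3 - <<'E'
from h import *
o,R,p=pose();c=manip.capture("wrist");im=c['pixels'];print(p,o['contact_force'])
cv2.imwrite("pics/w5.png",cv2.resize(im[190:310,190:330],None,fx=4,fy=4,interpolation=cv2.INTER_CUBIC))
E
```

```text
[0.55101168 0.09549765 0.24921168] [ 0.21707419  0.58123781 -0.74460379]
```

View pics/w5.png

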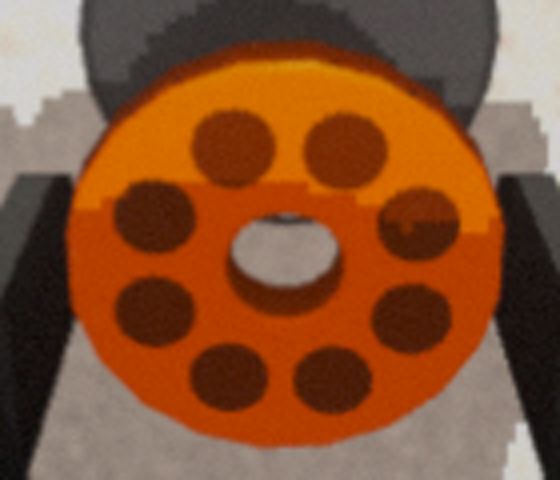

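```bash
python3 - <<'E'
from h import *
o,R,p=pose();c=manip.capture("wrist");E=ext(c,R,p)
f=lambda X:((proj(c,E,X)-[190,190])*4).round(0)
for z in(.078,.070,.012): print(z,f((.5535,.0955,z)))
for zt in(.161,.170): print('ring axis',zt,f(p+R@[.0014,-.001,zt]))
# rim pts on ring top at several zt: compare width 436/4px
for zt in(.158,.161,.165,.168): print(zt,f(p+R@[.0014,.029,zt]),f(p+R@[.0014,-.031,zt]),f(p+R@[.0314,-.001,zt]))
E
```

```text
0.078 [290. 197.]
0.07 [290. 172.]
0.012 [288.  39.]
ring axis 0.161 [283. 242.]
ring axis 0.17 [283. 209.]
0.158 [515. 254.] [ 51. 253.] [283.  35.]
0.161 [510. 242.] [ 56. 242.] [283.  27.]
0.165 [505. 227.] [ 61. 227.] [283.  17.]
0.168 [501. 216.] [ 65. 216.] [283.   9.]
```

The bore centre at crop (285,264) shows the ring sits about 4 mm short in x, because the ellipse mask took in the ring's front wall. I'll correct and look again.

servo_tool:
  rows:
    - [[0,0,0],[0.4,0.05,-0.2],-1]
    - [[0,0,0],[0.4,0.05,0],-1]
    - [[0,0,0],[0.4,0.05,0],-1]

```text
t: 6.78
tcp_pos: [0.5552, 0.095, 0.2495]
eef_rot: [3.142, 0.0, -0.0]
contact_force: [-0.5, 0.8, -1.3]
finger_gap: 0.0581
finger_force: 42.9
```

```bash
python3 - <<'E'
from h import *
o,R,p=pose();c=manip.capture("wrist");im=c['pixels'];print(p,o['contact_force'])
cv2.imwrite("pics/w6.png",cv2.resize(im[190:310,190:330],None,fx=4,fy=4,interpolation=cv2.INTER_CUBIC))
E
```

```text
[0.55523442 0.09496853 0.24949576] [-0.4543368   0.7800719  -1.27358256]
```

View pics/w6.png

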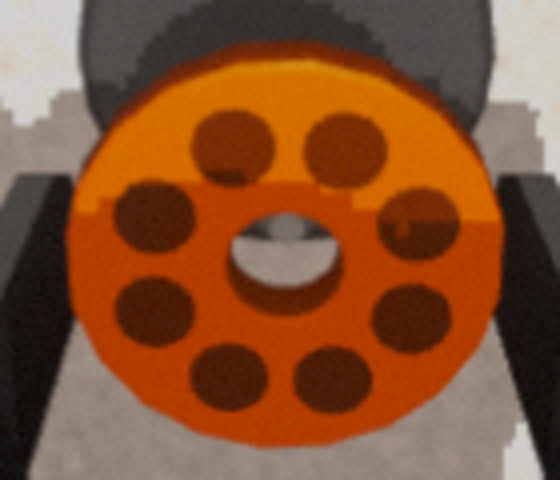

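The rod tip now shows in the bore at crop (287,228), aligned to about 1 mm. I'll thread it down.

servo_tool:
  rows:
    - [[0,0,0],[0,0,0.7],-1]
    - [[0,0,0],[0,0,1.6],-1]
    - [[0,0,0],[0,0,2.5],-1]
    - [[0,0,0],[0,0,3.4],-1]
    - [[0,0,0],[0,0,4.3],-1]
    - [[0,0,0],[0,0,5.2],-1]
    - [[0,0,0],[0,0,6.0],-1]
    - [[0,0,0],[0,0,6.0],-1]

```text
t: 7.82
tcp_pos: [0.5551, 0.095, 0.189]
eef_rot: [3.141, 0.001, -0.0]
contact_force: [0.4, 0.5, 0.4]
finger_gap: 0.0579
finger_force: 42.9
```

servo_tool:
  rows:
    - [[0,0,0],[0,0,0.3],-1]
    - [[0,0,0],[0,0,0.3],0.7]
    - [[0,0,0],[0,0,0.3],1]
    - [[0,0,0],[0,0,0.3],1]
    - [[0,0,0],[0,0,-3],1]
    - [[0,0,0],[0,0,-9],1]
    - [[0,0,0],[0,0,-11.1],1]
    - [[0,0,0],[-2.5,6,-11.1],1]
    - [[0,0,0],[-4.7,13.6,-11.1],1]
    - [[0,0,0],[-4.7,13.6,-11.1],1]
    - [[0,0,0],[-4.7,13.6,-11.1],1]

```text
t: 9.2
tcp_pos: [0.5081, -0.0418, 0.3006]
eef_rot: [-3.141, -0.0, -0.002]
contact_force: [-0.3, 0.3, -0.3]
finger_gap: 0.0855
finger_force: 0.0
```

```bash
python3 w.py blue 0.008 w7; python3 w.py orange 0.019;python3 w.py yellow 0.008
```

```text
blue 2257 [262.  185.9] [52.8 54.4] [ 0.5053 -0.0418  0.008 ] tool cm [-0.28  0.   29.26]
orange 645 [110.7 137.4] [58.1 67.5] [0.5546 0.0953 0.019 ] tool cm [  4.61 -13.61  28.16]
yellow 1716 [350.9 198.5] [44.4 49.3] [ 0.4926 -0.1289  0.008 ] tool cm [-1.59  8.86 29.25]
```

View pics/w7.png

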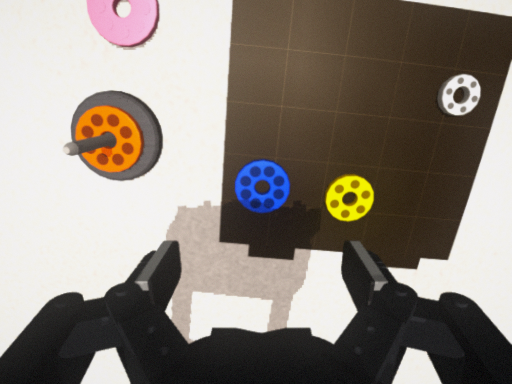

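Orange is seated flat on the spindle at (111,137). Next, blue at (262,186), with yellow at (351,198).

servo_tool:
  rows:
    - [[0,0,0],[-0.28,0,5],0.75]
    - [[0,0,0],[-0.28,0,10],0.75]
    - [[0,0,0],[-0.28,0,11.5],0.75]
    - [[0,0,0],[-0.28,0,12.6],0.75]
    - [[0,0,0],[-0.28,0,12.6],0.75]
    - [[0,0,0],[-0.28,0,12.6],0]
    - [[0,0,0],[-0.28,0,12.6],-1]
    - [[0,0,0],[-0.28,0,12.6],-1]
    - [[0,0,0],[-0.28,0,12.6],-1]
    - [[0,0,0],[-0.28,0,12.6],-1]

```text
t: 10.6
tcp_pos: [0.5059, -0.041, 0.1766]
eef_rot: [3.141, -0.002, -0.0]
contact_force: [-4.1, 1.5, 11.4]
finger_gap: 0.051
finger_force: 40.0
```

servo_tool:
  rows:
    - [[0,0,0],[0,0,-1],-1]
    - [[0,0,0],[0,0,-4],-1]
    - [[0,0,0],[0,0,-8],-1]
    - [[0,0,0],[0,0,-12.6],-1]
    - [[0,0,0],[0,0,-12.6],-1]

```text
t: 11.22
tcp_pos: [0.5059, -0.0411, 0.3055]
eef_rot: [3.141, -0.007, -0.0]
contact_force: [1.0, 0.5, -0.9]
finger_gap: 0.0505
finger_force: 41.7
```

```bash
cat > bore.py <<'E'
from h import *
import sys
# held ring: bore top-rim centre in tool frame (cm)
n=sys.argv[1]
o,R,p=pose();c=manip.capture("wrist");E=ext(c,R,p);im=c['pixels']
m=mask(im,n)
cs,_=cv2.findContours(m,cv2.RETR_CCOMP,cv2.CHAIN_APPROX_NONE)
out=max([k for k in cs if 150<k[:,0,1].mean()<300 and 180<k[:,0,0].mean()<340],key=cv2.contourArea);e=cv2.fitEllipse(out)
print('outer',np.round(e[0],1),np.round(e[1],1),'gap',o['finger_gap'],p.round(4))
for k in cs:
    a=cv2.contourArea(k);q=k[:,0].mean(0)
    if 25<a<1200 and np.hypot(*(q-e[0]))<40:
        f=cv2.fitEllipse(k);zt=float(sys.argv[2]);print(' hole',int(a),np.round(f[0],1),np.round(f[1],1),cv2.boundingRect(k),'tool cm',totool(R,p,ray(c,E,f[0],p[2]-zt)).round(2))
E
python3 bore.py blue .164
```

```text
outer [260.9 245.9] [88.9 94.7] gap 0.050511493883120616 [ 0.5059 -0.0411  0.3055]
 hole 201 [249.6 276.8] [14.3 17.7] (240, 269, 19, 16) tool cm [-1.69 -0.72 16.39]
 hole 202 [273.3 276.3] [15.1 17.1] (265, 268, 18, 17) tool cm [-1.65  0.6  16.39]
 hole 211 [232.2 262.1] [15.4 17.4] (224, 254, 18, 17) tool cm [-0.75 -1.66 16.39]
 hole 216 [290.1 261.4] [15.8 17.5] (281, 253, 19, 17) tool cm [-0.7   1.51 16.4 ]
 hole 39 [292.  245.3] [ 5.2 10.9] (287, 243, 12, 6) tool cm [ 0.28  1.57 16.4 ]
 hole 46 [235.9 243.3] [7.4 8.8] (232, 239, 9, 10) tool cm [ 0.4  -1.43 16.4 ]
 hole 401 [260.6 247.6] [19.2 26.8] (247, 238, 28, 21) tool cm [ 0.14 -0.11 16.4 ]
 hole 98 [229.6 242.1] [12.1 13.4] (222, 234, 14, 16) tool cm [ 0.48 -1.76 16.4 ]
```

servo_tool:
  rows:
    - [[0,0,0],[2,-6,0],-1]
    - [[0,0,0],[4.83,-13.6,0],-1]
    - [[0,0,0],[4.83,-13.6,0],-1]
    - [[0,0,0],[4.83,-13.6,2],-1]
    - [[0,0,0],[4.83,-13.6,3.5],-1]
    - [[0,0,0],[4.83,-13.6,4.4],-1]
    - [[0,0,0],[4.83,-13.6,4.4],-1]
    - [[0,0,0],[4.83,-13.6,4.4],-1]

```text
t: 12.28
tcp_pos: [0.5538, 0.0946, 0.2573]
eef_rot: [-3.142, -0.001, -0.001]
contact_force: [1.0, -0.9, -0.2]
finger_gap: 0.0509
finger_force: 41.8
```

```bash
python3 - <<'E'
from h import *
o,R,p=pose();c=manip.capture("wrist");im=c['pixels'];print(p,o['contact_force'],o['eef_rot'],o['finger_gap'])
cv2.imwrite("pics/w8.png",cv2.resize(im[190:310,190:330],None,fx=4,fy=4,interpolation=cv2.INTER_CUBIC))
E
```

```text
[0.55382924 0.09459795 0.25725322] [ 0.9747062  -0.89133644 -0.16025968] [-3.14153305e+00 -7.13877964e-04 -5.94808464e-04] 0.05087857875855811
```

View pics/w8.png

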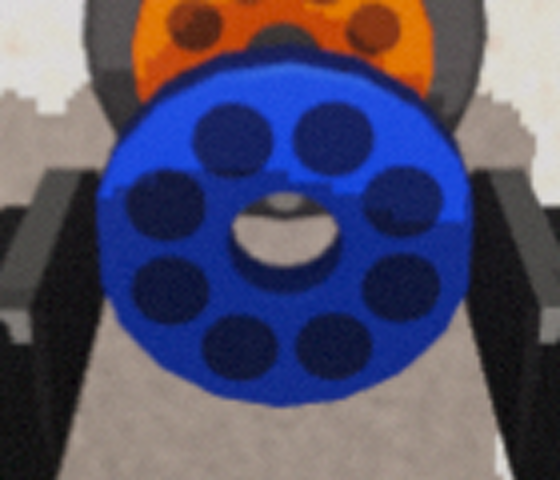

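The rod tip is visible in the blue bore at crop (285,203), aligned. Threading it on, releasing, and going on to yellow.

servo_tool:
  rows:
    - [[0,0,0],[0,0,0.8],-1]
    - [[0,0,0],[0,0,1.7],-1]
    - [[0,0,0],[0,0,2.6],-1]
    - [[0,0,0],[0,0,3.5],-1]
    - [[0,0,0],[0,0,4.4],-1]
    - [[0,0,0],[0,0,5.3],-1]
    - [[0,0,0],[0,0,5.7],-1]
    - [[0,0,0],[0,0,5.7],-1]

```text
t: 13.32
tcp_pos: [0.5537, 0.095, 0.1995]
eef_rot: [3.142, 0.0, 0.0]
contact_force: [0.0, -1.2, 0.8]
finger_gap: 0.0508
finger_force: 41.8
```

servo_tool:
  rows:
    - [[0,0,0],[0,0,0],0.5]
    - [[0,0,0],[0,0,0],0.9]
    - [[0,0,0],[0,0,0],0.9]
    - [[0,0,0],[0,0,-3],0.9]
    - [[0,0,0],[0,0,-8],0.9]
    - [[0,0,0],[0,0,-10],0.9]
    - [[0,0,0],[-3,6,-10],0.9]
    - [[0,0,0],[-5,12,-10],0.9]
    - [[0,0,0],[-6.1,18,-10],0.9]
    - [[0,0,0],[-6.1,22.4,-10],0.9]
    - [[0,0,0],[-6.1,22.4,-10],0.9]
    - [[0,0,0],[-6.1,22.4,-10],0.9]

```text
t: 14.82
tcp_pos: [0.4927, -0.1289, 0.2993]
eef_rot: [-3.141, 0.001, -0.001]
contact_force: [-0.6, 0.1, 0.2]
finger_gap: 0.0813
finger_force: 0.0
```

```bash
python3 w.py yellow 0.008 ; python3 w.py blue 0.028;python3 w.py white .008
```

```text
yellow 1814 [261.5 182.7] [46.4 49.9] [ 0.4933 -0.1283  0.008 ] tool cm [ 0.08 -0.04 29.13]
blue 1548 [ 15.4 125.1] [36.3 65.6] [0.5513 0.0858 0.028 ] tool cm [  5.88 -21.4   27.14]
white 1284 [409.  367.8] [41.3 49.4] [ 0.2498 -0.315   0.008 ] tool cm [-24.31  18.67  29.15]
white 1282 [112.6 367.8] [41.3 48.9] [0.2489 0.061  0.008 ] tool cm [-24.37 -18.93  29.16]
white 13598 [256.8 290.1] [100.6 190.2] [ 0.3693 -0.1227  0.008 ] tool cm [-12.34  -0.55  29.15]
white 1322 [369.1  75.1] [38.9 43.3] [ 0.5917 -0.2216  0.008 ] tool cm [ 9.88  9.36 29.14]
```

servo_tool:
  rows:
    - [[0,0,0],[0.08,0,5],0.6]
    - [[0,0,0],[0.08,0,10],0.6]
    - [[0,0,0],[0.08,0,11.5],0.6]
    - [[0,0,0],[0.08,0,12.1],0.6]
    - [[0,0,0],[0.08,0,12.1],0.3]
    - [[0,0,0],[0.08,0,12.1],-1]
    - [[0,0,0],[0.08,0,12.1],-1]
    - [[0,0,0],[0.08,0,12.1],-1]
    - [[0,0,0],[0.08,0,12.1],-1]

```text
t: 16.1
tcp_pos: [0.4941, -0.1291, 0.1811]
eef_rot: [3.141, -0.003, -0.0]
contact_force: [-4.2, 1.2, 12.6]
finger_gap: 0.0437
finger_force: 38.9
```

servo_tool:
  rows:
    - [[0,0,0],[0,0,-1],-1]
    - [[0,0,0],[0,0,-4],-1]
    - [[0,0,0],[0,0,-8],-1]
    - [[0,0,0],[0,0,-12.1],-1]
    - [[0,0,0],[0,0,-12.1],-1]
    - [[0,0,0],[0,0,-12.1],-1]

```text
t: 16.85
tcp_pos: [0.4934, -0.129, 0.2999]
eef_rot: [3.141, -0.001, 0.0]
contact_force: [-0.2, -0.0, -0.4]
finger_gap: -0.0003
finger_force: 0.0
```

```bash
python3 bore.py yellow .167
```

```text
outer [304.7 186.9] [46.8 49.5] gap -0.00028071427136624154 [ 0.4934 -0.129   0.2999]
 hole 29 [298.8 202.5] [5.3 8. ] (295, 200, 9, 6) tool cm [ 2.62  1.88 16.7 ]
 hole 31 [315.1 200.1] [5.6 7.7] (311, 197, 9, 7) tool cm [ 2.75  2.72 16.7 ]
 hole 27 [289.  190.8] [5.5 7. ] (285, 188, 9, 7) tool cm [ 3.25  1.35 16.7 ]
 hole 34 [321.1 184.9] [6.  7.7] (317, 182, 9, 7) tool cm [ 3.57  2.98 16.7 ]
 hole 163 [304.8 187.4] [14.  15.2] (297, 180, 16, 16) tool cm [ 3.44  2.15 16.7 ]
```

The grip was lost on the lift: the fingers were too high and wedged on the ring's upper edge. Yellow still lies on the sheet at (305,187). I'll re-measure and grip deeper.

servo_tool:
  rows:
    - [[0,0,0],[0,1.5,0],0.6]
    - [[0,0,0],[0,1.5,0],0.6]
    - [[0,0,0],[0,1.5,0],0.6]

```text
t: 17.27
tcp_pos: [0.4935, -0.1443, 0.2993]
eef_rot: [-3.141, 0.001, -0.001]
contact_force: [-0.6, -0.0, -0.5]
finger_gap: 0.0546
finger_force: 0.0
```

```bash
python3 w.py yellow 0.008 w9
```

```text
yellow 1756 [289.5 185.6] [44.9 50.1] [ 0.4911 -0.171   0.008 ] tool cm [-0.21  2.68 29.13]
```

View pics/w9.png

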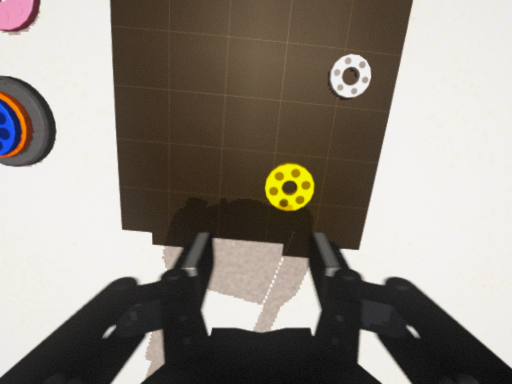

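Yellow is flat at (290,186) and blue is on the spindle at (8,128). Regrasping.

servo_tool:
  rows:
    - [[0,0,0],[-0.2,2.7,2],0.7]
    - [[0,0,0],[-0.2,2.7,7],0.7]
    - [[0,0,0],[-0.2,2.7,10.5],0.7]
    - [[0,0,0],[-0.2,2.7,12],0.7]
    - [[0,0,0],[-0.2,2.7,12.8],0.7]
    - [[0,0,0],[-0.2,2.7,12.8],0.3]
    - [[0,0,0],[-0.2,2.7,12.8],-1]
    - [[0,0,0],[-0.2,2.7,12.8],-1]
    - [[0,0,0],[-0.2,2.7,12.8],-1]
    - [[0,0,0],[-0.2,2.7,12.8],-1]

```text
t: 18.58
tcp_pos: [0.492, -0.1711, 0.1733]
eef_rot: [3.141, -0.002, 0.0]
contact_force: [-1.9, 0.8, 6.6]
finger_gap: 0.046
finger_force: 40.9
```

servo_tool:
  rows:
    - [[0,0,0],[0,0,0],0.4]
    - [[0,0,0],[0,0,0],0.4]
    - [[0,0,0],[0,0,0.3],0.4]
    - [[0,0,0],[0,0,0.3],0.4]

```text
t: 19.08
tcp_pos: [0.4918, -0.1711, 0.1703]
eef_rot: [3.141, -0.0, -0.0]
contact_force: [-10.7, 4.4, 23.9]
finger_gap: 0.0598
finger_force: 11.9
```

servo_tool:
  rows:
    - [[0,0,0],[0,0,-0.5],0.4]
    - [[0,0,0],[0,0,-0.5],0.2]
    - [[0,0,0],[0,0,-0.4],-1]
    - [[0,0,0],[0,0,-0.4],-1]
    - [[0,0,0],[0,0,-0.4],-1]
    - [[0,0,0],[0,0,-0.4],-1]
  squeeze: 60

```text
t: 19.82
tcp_pos: [0.4917, -0.1711, 0.1741]
eef_rot: [3.141, -0.0, 0.0]
contact_force: [-10.9, 3.5, 26.1]
finger_gap: 0.0453
finger_force: 57.3
```

servo_tool:
  rows:
    - [[0,0,0],[0,0,-1],-1]
    - [[0,0,0],[0,0,-4],-1]
    - [[0,0,0],[0,0,-8],-1]
    - [[0,0,0],[0,0,-12.6],-1]
    - [[0,0,0],[0,0,-12.6],-1]
    - [[0,0,0],[0,0,-12.6],-1]

```text
t: 20.58
tcp_pos: [0.4914, -0.1709, 0.298]
eef_rot: [-3.141, 0.001, -0.0]
contact_force: [-0.2, 0.1, -0.6]
finger_gap: 0.045
finger_force: 61.2
```

```bash
python3 bore.py yellow .163
```

```text
outer [261.4 248.2] [73.8 84. ] gap 0.04497186841053346 [ 0.4914 -0.1709  0.298 ]
 hole 267 [279.3 272.5] [17.9 19.3] (270, 263, 21, 21) tool cm [-1.34  0.92 16.3 ]
 hole 278 [232.1 257.5] [17.9 20.1] (222, 248, 22, 20) tool cm [-0.41 -1.65 16.3 ]
 hole 245 [289.5 249.6] [16.  19.8] (279, 241, 22, 19) tool cm [ 0.08  1.44 16.3 ]
 hole 723 [260.9 251.9] [28.3 32.6] (244, 237, 35, 30) tool cm [-0.06 -0.09 16.3 ]
 hole 219 [241.6 234.6] [16.2 17.7] (232, 226, 20, 18) tool cm [ 0.97 -1.1  16.3 ]
 hole 177 [270.7 228.2] [14.3 16. ] (263, 221, 17, 16) tool cm [ 1.34  0.42 16.3 ]
```

servo_tool:
  rows:
    - [[0,0,0],[2,-6,0],-1]
    - [[0,0,0],[4,-12,0],-1]
    - [[0,0,0],[6.35,-18,0],-1]
    - [[0,0,0],[6.35,-24,0],-1]
    - [[0,0,0],[6.35,-26.6,0],-1]
    - [[0,0,0],[6.35,-26.6,0],-1]
    - [[0,0,0],[6.35,-26.6,2.5],-1]
    - [[0,0,0],[6.35,-26.6,4.2],-1]
    - [[0,0,0],[6.35,-26.6,4.8],-1]
    - [[0,0,0],[6.35,-26.6,4.8],-1]

```text
t: 21.88
tcp_pos: [0.5551, 0.0946, 0.2505]
eef_rot: [3.141, 0.001, -0.001]
contact_force: [-0.3, -0.0, -0.6]
finger_gap: 0.0449
finger_force: 61.3
```

```bash
python3 - <<'E'
from h import *
o,R,p=pose();c=manip.capture("wrist");im=c['pixels'];print(p,o['contact_force'],o['finger_gap'])
cv2.imwrite("pics/w10.png",cv2.resize(im[190:310,190:330],None,fx=4,fy=4,interpolation=cv2.INTER_CUBIC))
E
```

```text
[0.55507533 0.09458803 0.25048258] [-0.28233628 -0.02940582 -0.6116375 ] 0.04485409310088416
```

View pics/w10.png

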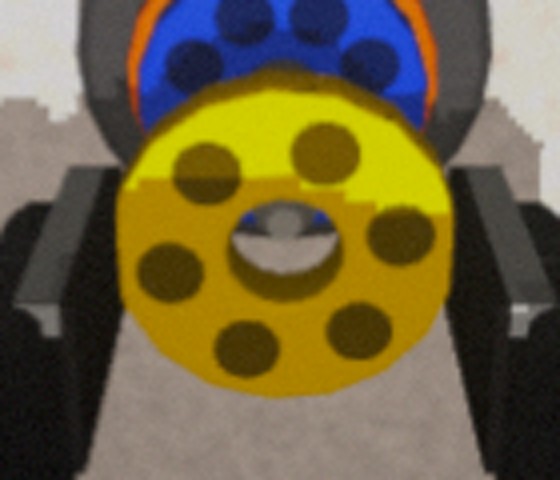

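The rod tip is centred in the yellow bore at crop (286,218). Threading, releasing, and going on to white.

servo_tool:
  rows:
    - [[0,0,0],[0,0,0.8],-1]
    - [[0,0,0],[0,0,1.7],-1]
    - [[0,0,0],[0,0,2.6],-1]
    - [[0,0,0],[0,0,3.5],-1]
    - [[0,0,0],[0,0,4.3],-1]
    - [[0,0,0],[0,0,4.3],-1]
    - [[0,0,0],[0,0,4.3],0.3]
    - [[0,0,0],[0,0,4.3],0.5]
    - [[0,0,0],[0,0,4.3],0.5]
    - [[0,0,0],[0,0,2],0.5]
    - [[0,0,0],[0,0,-3],0.5]
    - [[0,0,0],[0,0,-5],0.5]
    - [[0,0,0],[0,6,-5],0.5]
    - [[0,0,0],[2,12,-5],0.5]
    - [[0,0,0],[3.7,18,-5],0.5]
    - [[0,0,0],[3.7,24,-5],0.5]
    - [[0,0,0],[3.7,30,-5],0.5]
    - [[0,0,0],[3.7,31.6,-5],0.5]
    - [[0,0,0],[3.7,31.6,-5],0.5]
    - [[0,0,0],[3.7,31.6,-5],0.5]

```text
t: 24.42
tcp_pos: [0.5921, -0.2198, 0.3006]
eef_rot: [-3.141, 0.0, 0.001]
contact_force: [-0.4, 0.8, -0.2]
finger_gap: 0.064
finger_force: 0.0
```

```bash
python3 w.py white .008; python3 - <<'E'
from h import *
c=manip.capture("top");E=ext(c,None,None)
for n,z in(("yellow",.039),("blue",.03),("orange",.021)):
    for a,e in blobs(mask(c['pixels'],n)[120:265,180:380],5):
        u=np.array(e[0])+[180,120];print(n,a,np.round(u,1),np.round(e[1],1),np.round(ray(c,E,u,z),4))
E
```

```text
white 1553 [132.8 362.7] [36.8 61.8] [ 0.3565 -0.0576  0.008 ] tool cm [-23.54 -16.23  29.27]
white 1604 [388.1 362.4] [37.5 62.3] [ 0.3579 -0.3788  0.008 ] tool cm [-23.44  15.89  29.25]
white 307 [205.  324.2] [21.4 22.7] [ 0.4195 -0.1532  0.008 ] tool cm [-17.25  -6.66  29.26]
white 973 [263.  184.3] [34.6 35.9] [ 0.5909 -0.2208  0.008 ] tool cm [-0.12  0.11 29.26]
yellow 153.0 [259.6 213.6] [13.3 14.8] [0.5566 0.0943 0.039 ]
yellow 224.0 [336.9 134.1] [13.4 23.8] [ 0.8035 -0.1558  0.039 ]
blue 39.5 [187.5 216.1] [ 9.7 16.9] [0.5529 0.3193 0.03  ]
blue 50.5 [192.1 203. ] [ 8.8 18.2] [0.5935 0.3045 0.03  ]
```

servo_tool:
  rows:
    - [[0,0,0],[-0.15,0.15,5],0.5]
    - [[0,0,0],[-0.15,0.15,10],0.5]
    - [[0,0,0],[-0.15,0.15,11.5],0.4]
    - [[0,0,0],[-0.15,0.15,12.5],0.3]
    - [[0,0,0],[-0.15,0.15,12.5],0]
    - [[0,0,0],[-0.15,0.15,12.5],-1]
    - [[0,0,0],[-0.15,0.15,12.5],-1]
    - [[0,0,0],[-0.15,0.15,12.5],-1]
    - [[0,0,0],[-0.15,0.15,12.5],-1]

```text
t: 25.65
tcp_pos: [0.591, -0.2226, 0.1779]
eef_rot: [3.141, -0.002, -0.0]
contact_force: [-1.2, 1.7, 6.2]
finger_gap: 0.0325
finger_force: 58.9
```

servo_tool:
  rows:
    - [[0,0,0],[0,0,-1],-1]
    - [[0,0,0],[0,0,-4],-1]
    - [[0,0,0],[0,0,-8],-1]
    - [[0,0,0],[0,0,-12.5],-1]
    - [[0,0,0],[0,0,-12.5],-1]
    - [[0,0,0],[0,0,-12.5],-1]

```text
t: 26.4
tcp_pos: [0.5904, -0.2225, 0.301]
eef_rot: [3.141, -0.0, -0.0]
contact_force: [-1.3, -0.3, -0.4]
finger_gap: 0.0325
finger_force: 59.5
```

```bash
sed -i 's/white=((0,0,150)/white=((0,0,90)/' h.py; python3 bore.py white .164; python3 - <<'E'
from h import *
c=manip.capture("wrist");cv2.imwrite("pics/w11.png",cv2.resize(c['pixels'][190:310,190:330],None,fx=4,fy=4,interpolation=cv2.INTER_CUBIC))
E
```

```text
outer [255.8 179.5] [428.2 569.9] gap 0.03253200021599713 [ 0.5904 -0.2225  0.301 ]
```

View pics/w11.png

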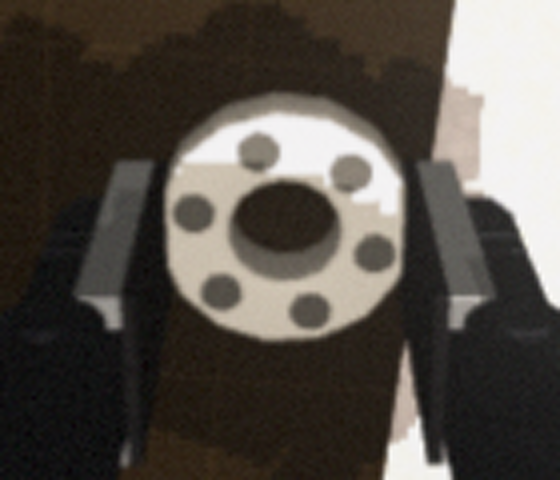

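White is held; its mark pairs put the centre at crop (284.5,232). Moving over the rod, then threading with a force check.

servo_tool:
  rows:
    - [[0,0,0],[-2,-6,0],-1]
    - [[0,0,0],[-3.6,-12,0],-1]
    - [[0,0,0],[-3.6,-18,0],-1]
    - [[0,0,0],[-3.6,-24,0],-1]
    - [[0,0,0],[-3.6,-30,0],-1]
    - [[0,0,0],[-3.6,-31.7,0],-1]
    - [[0,0,0],[-3.6,-31.7,0],-1]
    - [[0,0,0],[-3.6,-31.7,2.5],-1]
    - [[0,0,0],[-3.6,-31.7,4.2],-1]
    - [[0,0,0],[-3.6,-31.7,4.6],-1]
    - [[0,0,0],[-3.6,-31.7,4.6],-1]

```text
t: 27.88
tcp_pos: [0.5547, 0.094, 0.2549]
eef_rot: [3.142, 0.0, -0.001]
contact_force: [0.4, 0.4, 0.0]
finger_gap: 0.0323
finger_force: 59.6
```

```bash
python3 - <<'E'
from h import *
o,R,p=pose();c=manip.capture("wrist");im=c['pixels'];print(p,o['contact_force'],o['finger_gap'])
g=cv2.cvtColor(im,cv2.COLOR_BGR2GRAY)
print(g[234:264:2,244:280:2])
E
```

```text
[0.5546907  0.09400314 0.25486352] [0.35297543 0.36909533 0.02772168] 0.03226746860307646
[[150 150 148 148 146 143 144 140 127 135 142 143 149 155 141  97 100 100]
 [151 148 145 148 140 113  91  83  80  80  77  87 126 143 145  91  78  80]
 [148 148 144 126  89  76  78  94 100  91  76  69 116 133 143 138 118 124]
 [144 145 136 116  98  72 100 109 110 108  86  73 126 130 129 143 145 146]
 [132 141 106 105 117  92 103 110 110 110  85 107 121  99  78 112 143 148]
 [137 131  65  51  52  68  77 103 109  96  60  63  59  54  51  76 139 146]
 [144 130  72 108 114 106  90  79  71  77  87 105 120 122 119  77 136 149]
 [145 130  73 106 136 138 142 138 137 134 141 141 142 139  91  78 139 146]
 [146 134  74  69  94 133 142 142 137 137 138 137 137  96  70  88 143 142]
 [149 148 104  68  68  76 102 119 124 125 118  98  75  69  71 108 144 117]
 [151 149 134  77  69  71  69  74  70  71  69  74  66  72  87 140 149 112]
 [150 149 146 126  86  75  72  75  71  76  68  72  77  85 135 148 146 134]
 [110 101 140 145 137  98  85  78  78  75  79  90 114 136 147 148 148 144]
 [ 60  59  77 135 150 149 143 132 124 129 137 145 150 150 148 147 147 147]
 [ 59  61  62 113 150 148 149 150 152 150 150 143 145 151 147 147 147 147]]
```

The tip blob in the bore is at about (260,241), and (261,240) is expected, so it is aligned. Thread and release.

servo_tool:
  rows:
    - [[0,0,0],[0,0,0.8],-1]
    - [[0,0,0],[0,0,1.7],-1]
    - [[0,0,0],[0,0,2.6],-1]
    - [[0,0,0],[0,0,3.4],-1]
    - [[0,0,0],[0,0,3.4],-1]
    - [[0,0,0],[0,0,3.4],0]
    - [[0,0,0],[0,0,3.4],0.2]
    - [[0,0,0],[0,0,3.4],0.2]
    - [[0,0,0],[0,0,1],0.2]
    - [[0,0,0],[0,0,-4.5],0.2]
    - [[0,0,0],[0,0,-4.5],0.2]

```text
t: 29.3
tcp_pos: [0.5552, 0.0946, 0.3044]
eef_rot: [-3.141, -0.007, 0.0]
contact_force: [-0.1, 0.2, -0.3]
finger_gap: 0.0515
finger_force: 0.0
```

servo_tool:
  rows:
    - [[0,0,0],[-6,0,0],0.2]
    - [[0,0,0],[-9,0,0],0.2]
    - [[0,0,0],[-9,0,0],0.2]
    - [[0,0,0],[-9,0,0],0.2]

```text
t: 29.8
tcp_pos: [0.4649, 0.0945, 0.2997]
eef_rot: [-3.142, -0.0, -0.0]
contact_force: [-0.6, -0.4, 0.1]
finger_gap: 0.0513
finger_force: 0.0
```

```bash
python3 - <<'E'
from h import *
o,R,p=pose();c=manip.capture("wrist");im=c['pixels'];E=ext(c,R,p);print(p,o['contact_force'])
for n,z in(("white",.046),("yellow",.037),("blue",.028),("orange",.019)):
    m=mask(im,n)
    if n=="white": m=cv2.inRange(cv2.cvtColor(im,cv2.COLOR_BGR2HSV),(0,0,120),(180,40,255))
    m[:20]=0;m[180:]=0;m[:,:190]=0;m[:,330:]=0
    for a,e in blobs(m,100): print(n,a,np.round(e[0],1),np.round(e[1],1),ray(c,E,e[0],z).round(4))
t=manip.capture("top");Et=ext(t,R,p);h=cv2.cvtColor(t['pixels'],cv2.COLOR_BGR2HSV)
print('top pad', [ (a,np.round(e[0],1)) for a,e in blobs(cv2.inRange(h[222:242,172:200],(0,0,0),(180,255,90)),15)])
E
```

```text
[0.4649113  0.09449483 0.29969471] [-0.62389635 -0.37727135  0.07231333]
white 22101.0 [259.5  99.5] [163.1 189.8] [0.5428 0.0965 0.046 ]
yellow 2891.0 [260.3  84.5] [58.6 62.9] [0.554 0.096 0.037]
blue 159.5 [260.3  85.2] [63.3 68.3] [0.554 0.096 0.028]
orange 124.5 [260.2  86.1] [68.8 73.3] [0.5537 0.096  0.019 ]
top pad [(75.5, array([11.3,  8.5]))]
```

servo_tool:
  rows:
    - [[0,0,0],[0,-6,-2],-1]
    - [[0,0,0],[2,-12,-3],-1]
    - [[0,0,0],[4.5,-18,-3],-1]
    - [[0,0,0],[4.5,-23.1,-3],-1]
    - [[0,0,0],[4.5,-23.1,-3],-1]
    - [[0,0,0],[4.5,-23.1,-3],-1]
    - [[0,0,0],[4.5,-23.1,-3],-1]

```text
t: 30.78
tcp_pos: [0.5098, 0.3245, 0.3297]
eef_rot: [3.141, -0.0, -0.001]
contact_force: [-0.4, 0.0, -0.6]
finger_gap: -0.0003
finger_force: 0.0
```

```bash
python3 - <<'E'
from h import *
o,R,p=pose();c=manip.capture("wrist");im=c['pixels'];E=ext(c,R,p);print(p)
h=cv2.cvtColor(im,cv2.COLOR_BGR2HSV)
m=cv2.inRange(h,(0,0,0),(180,255,60));m[:130]=0;m[250:]=0
for a,e in blobs(m,60): print('dark',a,np.round(e[0],1),np.round(e[1],1),round(e[2]),ray(c,E,e[0],.065).round(4))
m=mask(im,'blue')
for a,e in blobs(m,200): print('blue',a,np.round(e[0],1),np.round(e[1],1),round(e[2]),ray(c,E,e[0],.07).round(4))
t=manip.capture("top");hh=cv2.cvtColor(t['pixels'],cv2.COLOR_BGR2HSV)
# white bush inside yellow on spindle
m=cv2.inRange(hh,(0,0,120),(180,50,255))[203:223,249:270];print((m>0).astype(int)[::1])
cv2.imwrite("pics/w12.png",im)
E
```

```text
[0.5098199  0.32452893 0.32967598]
dark 701.5 [260.8 241.1] [21.1 52.3] 90 [0.4616 0.3256 0.065 ]
dark 910.5 [254.8 195.6] [31.3 40.2] 109 [0.5065 0.3309 0.065 ]
dark 69.0 [507.7 141.7] [ 8.  11.8] 179 [0.5549 0.1139 0.065 ]
dark 83.0 [502.2 144. ] [28.2 31.9] 157 [0.5529 0.1184 0.065 ]
dark 81.0 [483.2 147.2] [34.4 43.1] 147 [0.55   0.1348 0.065 ]
dark 486.5 [455.5 152.4] [28.2 48.7] 135 [0.5454 0.1586 0.065 ]
blue 660.5 [269.9 149.3] [35.2 66.6] 110 [0.5484 0.318  0.07  ]
blue 238.5 [495.3 138.9] [46.1 57.3] 44 [0.5578 0.1299 0.07  ]
blue 1044.0 [287.8  98. ] [40.4 71.6] 108 [0.5887 0.3043 0.07  ]
[[1 1 1 1 0 0 0 0 0 0 0 0 0 0 0 0 0 0 0 1 1]
 [1 1 0 0 0 0 0 0 0 0 0 0 0 0 0 0 0 0 0 0 1]
 [1 0 0 0 0 0 0 0 0 0 0 0 0 0 0 0 0 0 0 0 0]
 [1 0 0 0 0 0 0 0 0 0 0 0 0 0 0 0 0 0 0 0 0]
 [0 0 0 0 0 0 0 0 0 0 0 0 0 0 0 0 0 0 0 0 0]
 [0 0 0 0 0 0 0 0 0 0 1 1 1 0 0 0 0 0 0 0 0]
 [0 0 0 0 0 0 0 0 1 1 1 1 1 1 0 0 0 0 0 0 0]
 [0 0 0 0 1 0 0 1 1 1 1 1 1 1 1 0 0 0 0 0 0]
 [0 0 0 0 0 0 1 1 1 1 0 0 0 1 1 1 0 0 0 0 0]
 [0 0 0 0 0 0 1 1 1 1 0 0 0 1 1 1 1 0 0 0 0]
 [0 0 0 0 0 0 1 1 1 0 0 1 1 0 1 1 1 0 0 0 0]
 [0 0 0 0 0 0 1 1 1 0 0 1 0 0 1 1 1 0 0 0 0]
 [0 0 0 0 0 0 1 1 1 0 0 0 0 1 1 1 0 0 0 0 0]
 [0 0 0 0 0 0 1 1 1 1 0 0 1 1 1 1 0 0 1 0 0]
 [0 0 0 0 0 0 0 1 1 1 1 1 1 1 1 1 0 0 0 0 0]
 [0 0 0 0 0 0 0 0 1 1 1 1 1 1 1 0 0 0 0 0 0]
 [0 0 0 0 0 1 0 0 0 0 1 0 0 0 0 0 0 0 0 0 0]
 [0 0 0 0 0 0 0 0 0 0 0 0 0 0 0 0 0 0 0 0 0]
 [0 0 0 0 0 0 0 0 0 0 0 0 0 0 0 0 0 0 0 0 0]
 [0 0 0 0 0 0 0 0 0 0 0 0 0 0 0 0 0 0 0 0 0]]
```

All four are on: the white ring with rod is centred within yellow. The pad is at (255,196), i.e. about (0.507, 0.330). First press, reading the force at the bottom.

servo_tool:
  rows:
    - [[0,0,0],[-0.3,-0.6,5],-1]
    - [[0,0,0],[-0.3,-0.6,8.3],-1]
    - [[0,0,0],[-0.3,-0.6,9.3],-1]
    - [[0,0,0],[-0.3,-0.6,10.3],-1]
    - [[0,0,0],[-0.3,-0.6,11.3],-1]
    - [[0,0,0],[-0.3,-0.6,12.2],-1]
    - [[0,0,0],[-0.3,-0.6,12.8],-1]
    - [[0,0,0],[-0.3,-0.6,12.8],-1]
    - [[0,0,0],[-0.3,-0.6,12.8],-1]

```text
t: 32.0
tcp_pos: [0.5073, 0.3316, 0.2051]
eef_rot: [-3.14, -0.003, -0.0]
contact_force: [-7.5, -6.3, 22.0]
finger_gap: 0.0
finger_force: 11.6
```

servo_tool:
  rows:
    - [[0,0,0],[0,0,0.2],-1]
    - [[0,0,0],[0,0,-2],-1]
    - [[0,0,0],[0,0,-4.5],-1]
    - [[0,0,0],[0,0,-6],-1]
    - [[0,0,0],[0,0,-12.8],-1]
    - [[0,0,0],[0,0,-12.8],-1]
    - [[0,0,0],[0,0,-12.8],-1]

```text
t: 32.88
tcp_pos: [0.5065, 0.3314, 0.3301]
eef_rot: [-3.141, -0.001, -0.0]
contact_force: [0.5, 1.0, -0.9]
finger_gap: -0.0001
finger_force: 0.0
```

```bash
cat > dial.py <<'E'
from h import *
o,R,p=pose();c=manip.capture("wrist");im=c['pixels'];E=ext(c,R,p);print(p)
# dial: bright low-sat disc between blue parts; pointer = dark pixels in it, red = zero mark
C=np.array(proj(c,E,(.57,.3115,.08)));print('guess',C)
h=cv2.cvtColor(im,cv2.COLOR_BGR2HSV)
w=cv2.inRange(h,(0,0,110),(180,70,255));
bl=[(a,e) for a,e in blobs(w,200) if np.hypot(*(np.array(e[0])-C))<35 and max(e[1])<90]
for a,e in bl: print('disc',a,np.round(e[0],1),np.round(e[1],1))
cen=np.array(bl[0][1][0]) if bl else C
yy,xx=np.mgrid[:384,:512];d=np.hypot(xx-cen[0],yy-cen[1])
for nm,m in(('dark',h[...,2]<70),('red',((h[...,0]<8)|(h[...,0]>172))&(h[...,1]>110)&(h[...,2]>80))):
    s=m&(d<20);v=np.array([xx[s].mean()-cen[0],yy[s].mean()-cen[1]]) if s.any() else None
    if v is not None: print(nm,s.sum(),v.round(1),'cw from up deg',np.degrees(np.arctan2(v[0],-v[1])).round())
E
python3 dial.py
```

```text
[0.50654035 0.33143184 0.33010726]
guess [288.40713899 119.30752508]
dark 53 [-2.   5.7] cw from up deg -160.0
```

```bash
cat > dial.py <<'E'
from h import *
o,R,p=pose();c=manip.capture("wrist");im=c['pixels']
b=mask(im,'blue');b[:, :200]=0;b[:,360:]=0;b[180:]=0
r=cv2.minAreaRect(cv2.findNonZero(b));cen=np.array(r[0]);print('case',r)
h=cv2.cvtColor(im,cv2.COLOR_BGR2HSV);s=cv2.resize(im,None,fx=6,fy=6,interpolation=cv2.INTER_CUBIC)
k=cv2.getRectSubPix(im,(60,60),tuple(map(float,cen)));g=cv2.cvtColor(k,cv2.COLOR_BGR2HSV)
red=((g[...,0]<8)|(g[...,0]>172))&(g[...,1]>110)&(g[...,2]>70)
ch=np.where(red,'R',np.where((g[...,1]>120),'b',np.where(g[...,2]<75,'#',np.where(g[...,2]<110,'+','.'))))
print('\n'.join(''.join(x) for x in ch[4:56]))
E
python3 dial.py
```

```text
case ((289.29803466796875, 119.1307601928711), (68.91893005371094, 90.21623229980469), 18.92464256286621)
##bbbbbb..............++...............................bbbbb
##bbbbb...............##...............++...............bbbb
##bbbb................##+.............+##................bbb
#bbbb.................+#+.............+#+.................bb
#bbb+.................+##............+##+..................b
#bbb..................+##............+##...................b
bbb+...................++............+#+....................
bb+.........................................................
b+..........................................................
++..........................................................
+...........................................................
+.......++..........................................++......
.......+##++.......................................+##+.....
........++##+.....................................+###+.....
.........++#+....................................+##+.......
...........++....................................+#+........
..................
[... 1477 characters left out ...]
.............................
..........++++##+...............................+...........
.........+####++...............................+++..........
........+##+++.................................+##++........
.......+##+.....................................+##++.......
.......+++.......................................++#+.......
+..................................................+........
+...........................................................
b+..........................................................
bb..........................................................
bbb..................RRR...........+++......................
bbb.................RRRR...........+#+......................
```

The pointer is one mark clockwise of the red zero, so the count is one. Second press with the same pattern.

servo_tool:
  rows:
    - [[0,0,0],[0,0,5],-1]
    - [[0,0,0],[0,0,8.3],-1]
    - [[0,0,0],[0,0,9.3],-1]
    - [[0,0,0],[0,0,10.3],-1]
    - [[0,0,0],[0,0,11.3],-1]
    - [[0,0,0],[0,0,12.2],-1]
    - [[0,0,0],[0,0,12.9],-1]
    - [[0,0,0],[0,0,12.9],-1]
    - [[0,0,0],[0,0,12.9],-1]
    - [[0,0,0],[0,0,10.5],-1]
    - [[0,0,0],[0,0,8],-1]
    - [[0,0,0],[0,0,5],-1]
    - [[0,0,0],[0,0,5],-1]
    - [[0,0,0],[0,0,5],-1]

```text
t: 34.72
tcp_pos: [0.5065, 0.3315, 0.2796]
eef_rot: [-3.141, -0.0, -0.0]
contact_force: [1.0, -1.1, -0.4]
finger_gap: 0.0001
finger_force: 0.0
```

servo_tool:
  rows:
    - [[0,0,0],[0,0,3.3],-1]
    - [[0,0,0],[0,0,4.3],-1]
    - [[0,0,0],[0,0,5.3],-1]
    - [[0,0,0],[0,0,6.3],-1]
    - [[0,0,0],[0,0,7.2],-1]
    - [[0,0,0],[0,0,7.9],-1]
    - [[0,0,0],[0,0,7.9],-1]
    - [[0,0,0],[0,0,7.9],-1]
    - [[0,0,0],[0,0,5.5],-1]
    - [[0,0,0],[0,0,3],-1]
    - [[0,0,0],[0,0,0],-1]
    - [[0,0,0],[0,0,-5],-1]
    - [[0,0,0],[0,0,-5],-1]
    - [[0,0,0],[0,0,-5],-1]

```text
t: 36.48
tcp_pos: [0.5065, 0.3315, 0.3294]
eef_rot: [3.142, -0.0, -0.0]
contact_force: [0.4, 0.8, -1.1]
finger_gap: 0.0001
finger_force: 0.0
```

```bash
python3 dial.py
```

```text
case ((289.19384765625, 119.45077514648438), (68.45000457763672, 89.9168930053711), 19.440034866333008)
+##bbbbbb..............+...............................bbbbb
##bbbbbb..............##...............+#+..............bbbb
##bbbb................+#+.............+##+...............bbb
##bbbb................+#+.............+##.................bb
#bbbb.................+##.............##+..................b
#bbb+..................##+...........+##+...................
+bb+...................++............+++....................
bb+.........................................................
b+..........................................................
++.......................................................+..
+...........................................................
+.......+++..........................................+......
........+##+.......................................+##+.....
........++##+.....................................+###+.....
..........+##+...................................+##++......
...........+#+...................................+#+........
............+#+.....
[... 1475 characters left out ...]
.............................
...........+................................................
.........++#+..................................+++..........
........+##++..................................+###+........
.......+##+.....................................++##+.......
.......+++.......................................++#+.......
+..................................................+........
b+..........................................................
b+..........................................................
bb..........................................................
bbb..................RRR............++......................
bbb.................RRRRR..........+##......................
```

The pointer is at the third mark. One more press.

servo_tool:
  rows:
    - [[0,0,0],[0,0,5],-1]
    - [[0,0,0],[0,0,8.3],-1]
    - [[0,0,0],[0,0,9.3],-1]
    - [[0,0,0],[0,0,10.3],-1]
    - [[0,0,0],[0,0,11.3],-1]
    - [[0,0,0],[0,0,12.2],-1]
    - [[0,0,0],[0,0,12.9],-1]
    - [[0,0,0],[0,0,12.9],-1]
    - [[0,0,0],[0,0,12.9],-1]
    - [[0,0,0],[0,0,10.5],-1]
    - [[0,0,0],[0,0,8],-1]
    - [[0,0,0],[0,0,5],-1]
    - [[0,0,0],[0,0,0],-1]
    - [[0,0,0],[0,0,0],-1]
    - [[0,0,0],[0,0,0],-1]

```text
t: 38.4
tcp_pos: [0.5065, 0.3315, 0.3299]
eef_rot: [-3.141, -0.001, -0.0]
contact_force: [0.8, -0.6, -1.1]
finger_gap: -0.0002
finger_force: 0.0
```

```bash
python3 dial.py; python3 - <<'E'
from h import *
t=manip.capture("top");hh=cv2.cvtColor(t['pixels'],cv2.COLOR_BGR2HSV)
w=np.argwhere(cv2.inRange(hh,(0,0,120),(180,50,255))[207:220,253:266]);print('white centre',w.mean(0)[::-1]+[253,207])
y=[(a,np.round(e[0],1)) for a,e in blobs(mask(t['pixels'],'yellow'),60)];print(y)
E
```

```text
case ((289.5430603027344, 119.52789306640625), (68.29810333251953, 89.53699493408203), 18.886085510253906)
###bbbbbb.............................................bbbbbb
##bbbbb..............+##...............+++.............bbbbb
##bbbbb..............+##+.............+##...............bbbb
##bbbb................##+.............+#+................bbb
#bbbb.................+##.............##+.................bb
#bbb+.................+##............+##...................b
bbb+...................##............+#+....................
bb+...................+#+.............++....................
b+....................+##...............................+...
b+....................+##+..................................
+......................##+...............................+..
+.......++.............+##..........................++......
.......+##++...........+##+........................+##+.....
........+###+...........##+.......................+###+.....
.........+##+...........+##......................###+.......
...........++...........+##+.....................##+........
.................
[... 1574 characters left out ...]
....+##+..................................+#+..........
........+##+...................................+##+.........
.......+##+.....................................+##+........
.......+++.......................................+##+.......
..................................................++........
b...........................................................
b+..........................................................
bb..........................................................
bbb.................RRRR...........+++......................
bbb+................RRRRR..........+#+......................
white centre [259.6   213.475]
[(152.0, array([259.6, 213.7])), (224.0, array([336.9, 134.1]))]
```

The pointer is on the fourth mark, the stack is concentric, and the arm is clear.

```bash
python3 -c "
from bench import manip
print(manip.sign_off())"
```

```text
the job is handed in; nothing more can be done
None
```

The job is handed in: all four bushes printed (orange, blue, yellow, white) are on the spindle, widest at the bottom, and the counter was pressed four times, with its pointer on the fourth mark. Sign-off gave no verdict. Yellow slipped from the gripper once and was picked up again.

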